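Hold the green crystal cell in the light path

TASK

Switch on the lamp of the small optical bench by pressing its red plunger all the way down to the stop, and let it spring back. Then pick up the green crystal cell by its white frosted sides only, never touching its clear windows with the fingers or bumping the bench with the cell, and leave the amber cell and the other loose things where they are. Finish while still holding the green cell in the fingers alone, upright and still, halfway between lamp and detector, so that the light passes squarely through the middle of its two clear windows.

Things in the scene. Friction and masses are not known exactly. Their poses are not given: they have to be found in the camera images.
- green_cell_center (a point): green crystal cell, upright block 26 (x) by 30 (y) by 62 mm tall, 60 to 110 g. Faces at +x and -x: clear green windows, 22 mm wide. Sides at +y and -y: white frosted ribbed grip plates, 23 mm wide, 30 mm apart outside. Top green between two white edges (the frosted plates). This point: its centre, 31 mm above its underside; z up; a half turn changes nothing
- green_cell_windows: the clear green windows of the green cell (one crystal block, 26 mm between its polished faces at +x and -x), which fingers must not touch; origin at the middle of the green cell's underside, axes as the cell's
- green_cell: the whole green cell; origin at the middle of its underside, axes as at its centre point
- amber_cell_center (a point): the wrong cell, leave it standing: amber, else the same size and build as the green cell, about 80 g; this point is its centre, 31 mm above its underside, axes as the green cell's
- bench: optical bench, fixed. Grey base plate 90 (x) by 305 mm (y -120 to +185), 12 mm thick; white lamp house at y +52 to +106 mm, black detector house at y -52 to -106 mm, both 62 mm wide, 92 mm tall; lens and detector port stick out to y +44 and -44 mm (free gap 87 mm). Light runs along its y axis, 64 mm above the table. Origin: on the table under the middle of the light path; z up
- beam_mid (a point): the middle of the light path, halfway between lens and detector port, 64 mm above the table; axes as the bench's: y along the light from detector to lamp, x level across it, z up
- plunger_top (a point): the middle of the top of the red round plunger head, 32 mm in diameter, 67 mm above the table when up; it stands on the base plate beyond the lamp house, at bench y = +155 mm (head's edge 33 mm from the lamp house), and moves with the plunger
- plunger (a joint): how far the plunger is pressed down, m: 0 up, 0.012 at its stop; a spring needs about 2 N to start and 6.5 N at the stop, and lifts it again when let go
- gabbro_dark: bystander: dark brown-black rough stone, 52x74x47 mm, on the left; origin under its middle
- marble_grey: bystander: light grey stone, 45x58x42 mm, on the right; origin under its middle
- magnet: bystander: white and black round magnet, 38 mm in diameter, 13 mm tall, at the front left; origin under its middle
- bottle_acid: bystander: small white dropper bottle, 25 mm in diameter, 66 mm tall, on the right; origin under its middle
- vial_3: bystander: small sample vial with a white cap, 23 mm in diameter, 48 mm tall, behind the bench; origin under its middle
Mind the look-alikes: they are no part of the job. What is shaped like the green_cell but pink is not meant.

How it is judged:
On the way, in this order (a step that is already met when the one before it is completed fails the run):
1. the plunger is pressed to its stop while the green cell still stands where it was (value of joint plunger above 0.0108 m and distance of green_cell_center from where it was at the start of the episode below 0.01 m), for 0.1 s.
2. the plunger is up again and the green cell is lifted clear of the table, held in the fingers (value of joint plunger below 0.002 m and height (world z) of green_cell_center above 0.05 m and contact force between green_cell and the fingers above 1 N and contact force between green_cell and bench below 0.1 N), for 0.2 s.
At the end, for the whole second after the job is handed in: Fingers hold the still green cell off the bench; centre within 8 mm sideways, 12 mm in height, 20 mm along the light of the path's middle; windows within 0.2 rad of square, tilt under 0.15 rad; plunger up; amber cell upright, it and the bystanders within 20 mm of where they were (x of green_cell_center in the frame of beam_mid between -0.008 and 0.008 m and y of green_cell_center in the frame of beam_mid between -0.02 and 0.02 m and z of green_cell_center in the frame of beam_mid between -0.012 and 0.012 m and angle between the x axis of green_cell_center and the y axis of beam_mid, either way round below 0.2 rad and angle between each of green_cell_center, amber_cell_center's own z axis and vertical below 0.15 rad and contact force between green_cell and the fingers above 1 N and contact force between green_cell and bench below 0.1 N and linear speed of green_cell below 0.02 m/s and value of joint plunger below 0.002 m and distance of each of amber_cell_center, gabbro_dark, marble_grey, magnet, bottle_acid, vial_3 from where it was at the start of the episode below 0.02 m); the arm keeps its last pose, push and grip.
It fails at once if a finger presses on the clear windows of the green cell (contact force between green_cell_windows and the fingers above 0.5 N).
It fails at once if the green cell bumps against the bench (contact force between green_cell and bench above 1 N).
It fails at once if the amber cell or a bystander is moved more than 30 mm (distance of any of amber_cell_center, gabbro_dark, marble_grey, magnet, bottle_acid, vial_3 from where it was at the start of the episode above 0.03 m).
It also fails if it takes over 64 s, if anything falls off the work surface, if the arm or the gripper's body presses on something with over 40 N, if the wrist force passes 120 N, or if a joint passes its speed limit or range.

ROBOT

A 6-joint arm with a two-finger parallel gripper is mounted at the origin on a cart in front of the work surface, level with it; the furniture and walls round the work are solid. World frame = base frame: x ahead of the robot, y to its left, z up, the work surface at z = 0. Lengths are in m, angles in rad, forces in N, time in s.
With the tool pointing down it reaches from about 0.325 to 0.775 m from the base axis. Payload 9.3 kg.
Tool frame: the origin (TCP) lies midway between the tips of the shut fingers; the grasp point (between the pads) lies 19 mm behind it; z points along the fingers, y is the line along which they close (so a half turn about z gives the same grasp; the last joint's range is limited). The gripper opens to 85 mm and grips with 20 to 120 N. Pads are 22 mm wide; open, the fingers measure 114 mm over their backs; the gripper's body (76 mm by 85 mm) begins 54 mm behind the grasp point. The pads swing forward as they close: fully open they stand 13 mm farther back than shut.
Start: joints at [0.988, 0.259, 0.021, 1.334, 0, 1.418], TCP at [0.229, 0.5, 0.231] pointing down, gripper open.
Joint ranges: [-3.04, 3.04], [-0.91, 1.82], [-1.04, 1.36], [-1.92, 1.95], [-1.52, 1.45], [-3.14, 3.14]. Speed limits (rad/s): [2.22, 2.22, 2.79, 3.14, 3.14, 3.14].

INTERFACE

Orientations are given as a 3x3 rotation matrix whose columns are the frame's x, y, z axes.
In Python, from rig import bot gives the robot as it stands.
- The arm moves only by the tool move_arm, never from a script. Its argument "plan" is a list of rows, each an object with "translation": the shift along the tool's x, y, z in cm, a list of three; "angular": the turn, a rotation vector about the tool's x, y, z in degrees, a list of three; "grip": the opening, from 0 (shut) to 1 (fully open). A call has 1 to 20 rows; each row is the pose to reach, as a shift and turn from the pose commanded when the call began, along the tool's axes at that moment; what a row does not reach only later rows make up. A row lasts 1/8 s, in which the tool goes at most 62.5 mm and 10.7 degrees, less where a joint would pass 70% of its speed; a pose out of reach is approached as far as the arm can. A call with a gripper value outside its range is refused whole. The fingers move at their own pace and stop on an object; the grip force is fixed at half the most. Time passes only in rows, so rows that repeat a pose let the fingers close. It gives the time, the measured TCP pose, the force, the opening and the grip force at its end, in the units of the state.
- bot.observe(): the state, without advancing time (a new reading comes with each control period).
- bot.snapshot(name): name is "side" or "top"; returns (picture, depth): 400x640x3 uint8, red, green, blue; 400x640 float32, m along the optical axis (not along the pixel's ray), 0 where there is no reading.
- bot.calibration(name): a dict with "fx", "fy", "cx", "cy" (pixels), "R" (3x3) and "t" (3): a world point X has camera coordinates R X + t. Camera axes: x right, y down, z forward; pixel columns grow to the right and rows downward; lengths in m; the calibration is good to about 2 mm. A picture is of the moment at which its call begins. calibration takes no time and is no camera call.
- bot.finish_job(): hands the job in; it is judged then, once.
The state is a dict: "time": time; "joints": joint angles; "joint_vel": joint speeds; "joint_torque": joint torques, N m; "ee_pos": TCP position; "orientation": TCP orientation; "wrist_force": force on the tool from outside, world axes, zero at the start; "ft_torque": the same for the moment, N m; "gripper_width": finger opening in m; "gripper_force": force on a finger pad.
Only numpy, scipy, OpenCV 4.12 (cv2) and the standard library are available. Lean on these libraries where they do the work, as an engineer would, in place of code of your own. Each camera call takes 0.05 s, during which the arm holds its last target. There are 200 camera calls.

## Working session

There is one attempt and no reset: what is moved stays moved. The work goes in short steps, Python scripts to look and compute and a tool call to move; the robot and the scene stay as the last step left them, time stands still between calls to the robot, and variables do not carry over. Pictures are saved under pics/ and viewed, at most 10 in all, crops included, and the job is handed in when it is done.

Besides the shell and the picture viewer there is one more tool, called after "Call:" by a JSON object that holds its "fn" and its "kwargs". move_arm: Moves the arm, as the interface text tells. Its arguments: {"type":"object","properties":{"plan":{"type":"array","items":{"type":"object","properties":{"translation":{"type":"array","items":{"type":"number"}},"angular":{"type":"array","items":{"type":"number"}},"grip":{"type":"number"}}}}},"required":["plan"]}

```bash
ls; mkdir -p pics
python3 - <<'E'
from rig import bot
import cv2,numpy as np
for n in("side","top"):
    p,d=bot.snapshot(n); cv2.imwrite(f"pics/{n}0.png",p[:,:,::-1]); np.save(f"{n}0.npy",d)
    c=bot.calibration(n); print(n,{k:np.round(v,3).tolist() for k,v in c.items()},(d>0).mean())
s=bot.observe(); print(s)
E
```

```text
pics
side {'fx': 497.402, 'fy': 497.402, 'cx': 319.31, 'cy': 202.218, 'R': [[0.994, -0.111, 0.015], [-0.039, -0.469, -0.882], [0.104, 0.876, -0.47]], 't': [-0.557, 0.112, 1.197]} 0.9959609375
top {'fx': 416.565, 'fy': 416.565, 'cx': 325.713, 'cy': 206.019, 'R': [[-0.075, -0.997, -0.005], [-0.976, 0.074, -0.205], [0.205, -0.011, -0.979]], 't': [0.052, 0.585, 1.006]} 0.99609375
{'time': 0.1, 'joints': array([9.88400154e-01, 2.59135215e-01, 2.08293212e-02, 1.33371052e+00,
       4.59839228e-05, 1.41818858e+00]), 'joint_vel': array([-0.00197155, -0.00060811,  0.00246541,  0.0008699 , -0.00195668,
       -0.00074915]), 'joint_torque': array([ 4.57076661e-03, -5.56695557e+01,  3.45068192e+01,  1.16730086e-02,
       -2.33304054e-04, -8.47678194e-06]), 'ee_pos': array([0.22902564, 0.49976422, 0.23072372]), 'orientation': array([[-9.09053836e-01,  4.16678077e-01, -7.09483455e-04],
       [ 4.16678617e-01,  9.09053322e-01, -9.93659305e-04],
       [ 2.30922244e-04, -1.19891639e-03, -9.99999255e-01]]), 'wrist_force': array([-1.56872243,  0.22403226, -0.33982821]), 'ft_torque': array([ 0.03602494, -0.04214272,  0.00160654]), 'gripper_force': 0.0, 'gripper_width': 0.08542822397419662}
```

View pics/side0.png

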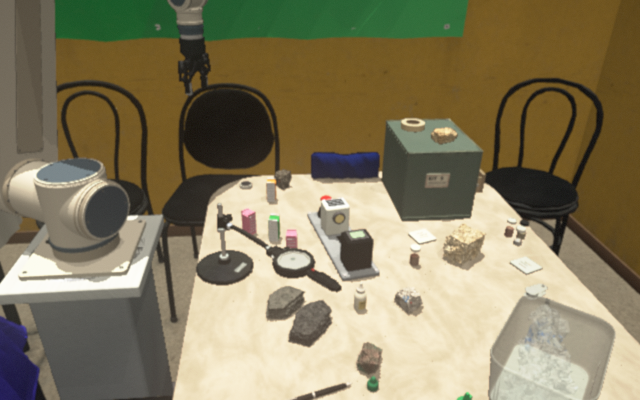

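View pics/top0.png

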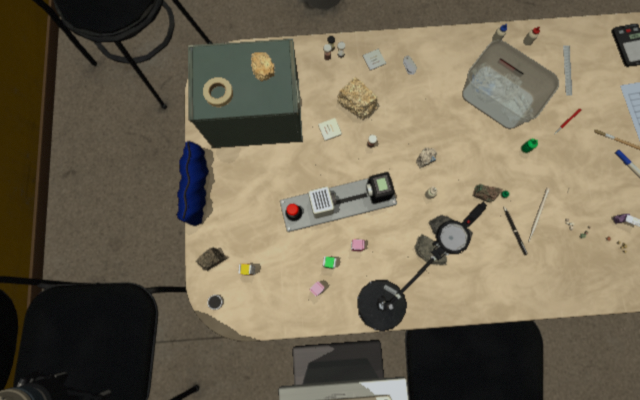

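The side view shows the green cell at about (274,228), pink look-alikes at (249,222) and (291,239), and the bench between (333,215) and (356,250). In the top view the green cell is at (330,262), the pinks at (317,288) and (358,244), the plunger at (293,211), and a magnifier stand at (382,303) to (455,237).

```bash
cat > h.py <<'E'
import cv2,numpy as np
from rig import bot
def cloud(c,d):
    v,u=np.indices(d.shape)
    P=np.stack([(u-c['cx'])/c['fx']*d,(v-c['cy'])/c['fy']*d,d],-1)
    return (P-np.array(c['t']))@np.array(c['R'])
def ray(c,u,v,z):
    R=np.array(c['R']);o=-R.T@np.array(c['t']);k=R.T@np.array([(u-c['cx'])/c['fx'],(v-c['cy'])/c['fy'],1])
    return o+k*(z-o[2])/k[2]
def two(px):  # {'side':(u,v),'top':(u,v)} -> closest point, gap
    A=[];b=[];L=[]
    for n,(u,v) in px.items():
        c=bot.calibration(n);R=np.array(c['R']);o=-R.T@np.array(c['t']);k=R.T@np.array([(u-c['cx'])/c['fx'],(v-c['cy'])/c['fy'],1]);k/=np.linalg.norm(k)
        M=np.eye(3)-np.outer(k,k);A.append(M);b.append(M@o);L.append((o,k))
    X=np.linalg.solve(sum(A),sum(b))
    return X,[np.linalg.norm((np.eye(3)-np.outer(k,k))@(X-o)) for o,k in L]
def comps(m,amin=8):
    n,l,s,c=cv2.connectedComponentsWithStats(m.astype(np.uint8))
    return [(l==i,s[i],c[i]) for i in range(1,n) if s[i][4]>=amin]
E
python3 - <<'E'
from h import *
for n in("side","top"):
    p=cv2.imread(f"pics/{n}0.png");d=np.load(f"{n}0.npy");c=bot.calibration(n);W=cloud(c,d)
    h=cv2.cvtColor(p,cv2.COLOR_BGR2HSV);H,S,V=[h[...,i].astype(int) for i in range(3)]
    for nm,m in dict(green=(abs(H-60)<12)&(S>120)&(V>70),red=((H<6)|(H>174))&(S>170)&(V>90),amber=(abs(H-26)<5)&(S>170)&(V>120),pink=(H>150)&(H<174)&(S>60)&(V>90)).items():
        for mm,s,ce in comps(m):
            q=W[mm]
            if q[:,2].max()>.3 or q[:,2].max()<-.05: continue
            print(n,nm,s.tolist(),ce.round(1),'lo',np.percentile(q,5,0).round(3),'hi',np.percentile(q,95,0).round(3))
    # table & high points
    ok=(W[...,0]>.15)&(W[...,0]<.8)&(abs(W[...,1]-.1)<.5)
    hs=W[...,2]; 
p=cv2.imread("pics/top0.png");cv2.imwrite("pics/c1.png",cv2.resize(p[165:345,190:430],None,fx=3.3,fy=3.3,interpolation=cv2.INTER_CUBIC))
d=np.load("top0.npy");W=cloud(bot.calibration("top"),d)
for nm,(a,b,e,f) in dict(stand=(270,330,355,410),mag=(200,270,410,490),bench=(165,232,275,400)).items():
    q=W[a:b,e:f].reshape(-1,3)
    for z in (.015,.05,.08,.11,.15,.2):
        k=q[q[:,2]>z]
        if len(k)>5: print(nm,z,len(k),k.min(0).round(3),k.max(0).round(3))
print(np.median(W[285:300,240:300,2]))
E
```

```text
side green [270, 216, 9, 3, 17] [274.2 216.9] lo [0.441 0.003 0.058] hi [0.458 0.017 0.061]
side green [466, 393, 5, 5, 12] [468.  395.1] lo [ 0.721 -0.562  0.051] hi [ 0.731 -0.555  0.065]
side green [458, 397, 6, 3, 13] [460.6 398.1] lo [ 0.714 -0.556  0.044] hi [ 0.72 -0.55  0.05]
side pink [243, 210, 10, 6, 28] [246.6 212.4] lo [0.373 0.032 0.056] hi [0.391 0.053 0.061]
side pink [287, 231, 9, 2, 12] [290.5 231.3] lo [ 0.478 -0.065  0.057] hi [ 0.495 -0.054  0.061]
top green [527, 139, 11, 10, 37] [533.3 142.9] lo [ 0.708 -0.565  0.044] hi [ 0.73  -0.548  0.064]
top green [325, 257, 9, 11, 85] [329.1 261.9] lo [0.433 0.    0.054] hi [0.458 0.018 0.063]
top red [533, 28, 6, 6, 26] [535.8  30.3] lo [ 1.039 -0.623  0.056] hi [ 1.051 -0.612  0.07 ]
top red [626, 29, 4, 3, 10] [627.8  30. ] lo [ 1.048 -0.916  0.013] hi [ 1.057 -0.905  0.02 ]
top red [561, 109, 19, 18, 44] [569.8 118.5] lo [ 0.776 -0.72   0.008] hi [ 0.818 -0.669  0.013]
top red [287, 204, 12, 12, 109] [292.2 209.3] lo [0.572 0.081 0.062] hi [0.597 0.105 0.07 ]
top amber [241, 264, 8, 11, 75] [244.4 268.9] lo [0.432 0.
[... 548 characters left out ...]
9 1.104]
mag 0.015 2086 [ 0.369 -0.429  0.015] [0.581 0.019 1.104]
mag 0.05 1467 [ 0.369 -0.373  0.124] [0.554 0.019 1.104]
mag 0.08 1467 [ 0.369 -0.373  0.124] [0.554 0.019 1.104]
mag 0.11 1467 [ 0.369 -0.373  0.124] [0.554 0.019 1.104]
mag 0.15 25 [0.369 0.019 1.104] [0.369 0.019 1.104]
mag 0.2 25 [0.369 0.019 1.104] [0.369 0.019 1.104]
bench 0.015 1908 [ 0.369 -0.181  0.015] [0.659 0.123 1.104]
bench 0.05 1398 [ 0.369 -0.166  0.05 ] [0.659 0.11  1.104]
bench 0.08 1082 [ 0.369 -0.166  0.08 ] [0.659 0.05  1.104]
bench 0.11 36 [0.369 0.019 1.104] [0.369 0.019 1.104]
bench 0.15 36 [0.369 0.019 1.104] [0.369 0.019 1.104]
bench 0.2 36 [0.369 0.019 1.104] [0.369 0.019 1.104]
0.000650078963768987
```

View pics/c1.png

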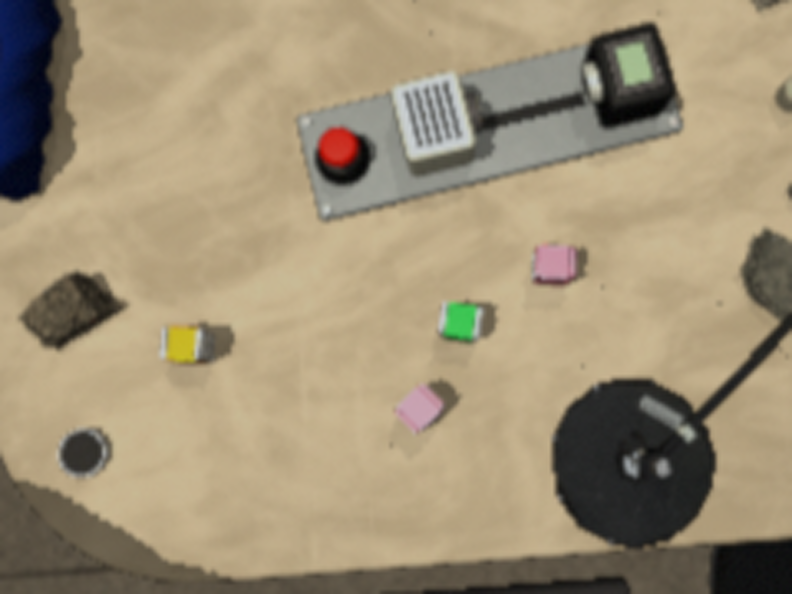

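The crop shows the green cell at (460,321) with white plates left and right (about ±y world). The plunger is at (340,150), the lamp house at (433,118) and the detector at (632,70). Next I'll fit the bench, plunger and cell poses from both views.

```bash
cat > m.py <<'E'
from h import *
def rect(xy):
    (c,s,a)=cv2.minAreaRect((xy*1000).astype(np.float32));return np.round(c,1),np.round(s,1),round(a,1)
def bench():
  for n in("top","side"):
    d=np.load(f"{n}0.npy");W=cloud(bot.calibration(n),d)
    ok=(W[...,0]>.5)&(W[...,0]<.72)&(W[...,1]>-.2)&(W[...,1]<.16)
    for nm,lo,hi in(("tops",.086,.1),("plate",.008,.018),("mid",.062,.072)):
        m=ok&(W[...,2]>lo)&(W[...,2]<hi)
        if nm!="mid": m=cv2.morphologyEx(m.astype(np.uint8),cv2.MORPH_OPEN,np.ones((2,2)))>0
        q=W[m]
        print(n,nm,len(q),rect(q[:,:2]),'z',np.median(q[:,2]).round(4))
        if nm=="tops":
            for mm,s,ce in comps(m,30): print('   ',s[4],rect(W[mm][:,:2]),np.median(W[mm][:,2]).round(4))
E
python3 - <<'E'
from m import *
bench()
C={}
for n in("top","side"):
    p=cv2.imread(f"pics/{n}0.png");d=np.load(f"{n}0.npy");c=bot.calibration(n);W=cloud(c,d)
    h=cv2.cvtColor(p,cv2.COLOR_BGR2HSV);H,S,V=[h[...,i].astype(int) for i in range(3)]
    def box(x,y,r=.04): return (abs(W[...,0]-x)<r)&(abs(W[...,1]-y)<r)
    for nm,x,y in(("green",.446,.01),("amber",.444,.221),("pinkA",.382,.045),("pinkB",.487,-.06)):
        m=box(x,y,.024)&(W[...,2]>.057)&(W[...,2]<.068); q=W[m]
        print(n,nm,m.sum(),'mean',q.mean(0).round(4),rect(q[:,:2]),'px',np.argwhere(m).mean(0)[::-1].round(1))
        if nm=="green":C[n]=np.argwhere(m).mean(0)[::-1]
    m=box(.585,.093)&((H<8)|(H>172))&(S>140)&(W[...,2]>.062)
    q=W[m];print(n,'red',m.sum(),q.mean(0).round(4),q[:,2].max().round(4))
    if n=="top":
        m=box(.446,.01,.03)&(abs(H-60)<15)&(S>100)
        e=np.argwhere(m)[:,::-1]; print('green px rect',cv2.minAreaRect(e.astype(np.float32)))
print(two(C))
E
```

```text
top tops 950 (array([618. , -68.8]), array([ 73.9, 229.7]), 11.0) z 0.0907
    473 (array([ 632.9, -145.6]), array([73.8, 73.2]), 11.1) 0.091
    477 (array([603.3,  16.7]), array([72.4, 56. ]), 8.8) 0.0903
top plate 2139 (array([568.8,   2.7]), array([249.3, 314.5]), 47.0) z 0.0125
top mid 170 (array([601.5, -26.6]), array([ 53.3, 273.3]), 9.9) z 0.0668
side tops 570 (array([ 576.6, -442.4]), array([1258.9,  126. ]), 82.6) z 0.0893
    229 (array([ 519.2, -433.3]), array([1260.6,   65.6]), 79.2) 0.0889
    341 (array([ 536.5, -513.7]), array([1107.3,   67.6]), 76.0) 0.0897
side plate 972 (array([ 569.2, -480.4]), array([1176.8,  161.1]), 84.5) z 0.0112
side mid 266 (array([608.3, -32.9]), array([ 62.5, 273. ]), 10.0) z 0.0664
top green 111 mean [0.4447 0.0104 0.0609] (array([444.3,  10.5]), array([29.4, 24.5]), 75.9) px [328.8 262. ]
top amber 113 mean [0.4427 0.2208 0.0608] (array([443.5, 221.3]), array([30.3, 24.8]), 85.5) px [244.4 269.3]
top pinkA 113 mean [0.3819 0.0464 0.0615] (array([382. ,  46.2]), array([24. , 29.3]), 41.6) px [316.2 288.8]
top pinkB 115 mean [ 0.4833 -0.065   0.0607] (array([483.1, -64.6]), array([27.8, 23.4]), 84.7) px [357.6 244.3]
top red 109 [0.5838 0.0941 0.0668] 0.0713
green px rect ((329.0, 262.0), (10.0, 8.0), 90.0)
side green 71 mean [0.4473 0.0078 0.0595] (array([447.4,   7.4]), array([33.8, 23. ]), 75.9) px [273.5 217.7]
side amber 51 mean [0.4456 0.2178 0.0599] (array([446.6, 218.5]), array([35.7, 22.7]), 89.1) px [270.7 180.7]
side pinkA 68 mean [0.3844 0.0424 0.0595] (array([385.3,  43.1]), array([23.9, 30.8]), 39.8) px [247.9 211.9]
side pinkB 75 mean [ 0.4857 -0.068   0.0596] (array([486.3, -68. ]), array([30.7, 22.4]), 80.6) px [290.9 233.1]
side red 23 [0.5851 0.0934 0.066 ] 0.0683
(array([0.44611792, 0.01045059, 0.05786665]), [np.float64(0.001174510957624158), np.float64(0.0011745109576242307)])
```

Run:
```python
from m import *
o=np.array([.6135,-.0595])
for n in("top","side"):
    p=cv2.imread(f"pics/{n}0.png");d=np.load(f"{n}0.npy");W=cloud(bot.calibration(n),d)
    h=cv2.cvtColor(p,cv2.COLOR_BGR2HSV);S=h[...,1].astype(int)
    for th in (10.5,):
        t=np.deg2rad(th);ex=np.array([np.cos(t),np.sin(t)]);ey=np.array([-np.sin(t),np.cos(t)])
        q=W[...,:2]-o;X=q@ex;Y=q@ey;Z=W[...,2]
        near=(abs(X)<.07)&(Y>-.14)&(Y<.21)
        m=near&(abs(Z-.012)<.006)&(S<45)
        print(n,'plate ext y',np.percentile(Y[m],[.5,99.5]).round(4))
        R=[]
        for a in np.arange(-.11,.18,.03):
            k=m&(Y>a)&(Y<a+.03)
            if k.sum()>8:R.append((a+.015,*np.percentile(X[k],[2,98])))
        R=np.array(R);print((R*1000).round(0).astype(int).tolist());
        lo=np.polyfit(R[:,0],R[:,1],1);hi=np.polyfit(R[:,0],R[:,2],1);print('slopes deg',np.rad2deg([lo[0],hi[0]]).round(2),'mid',((lo[1]+hi[1])/2).round(4))
        for nm,a,b in(("lamp",.045,.115),("det",-.115,-.045)):
            k=near&(Z>.087)&(Z<.098)&(Y>a)&(Y<b)
            print(nm,k.sum(),'x',np.percentile(X[k],[2,50,98]).round(4),'y',np.percentile(Y[k],[2,50,98]).round(4))
        k=near&(Z>.062)&(Z<.072)&(Y>.13)&(Y<.18);print('plunger',X[k].mean().round(4),Y[k].mean().round(4))
    c=bot.calibration(n);R_=np.array(c['R']);print('cam',(-R_.T@np.array(c['t'])).round(3))
```

```text
top plate ext y [-0.1136  0.1842]
[[-95, -46, -31], [-65, -46, 41], [-35, -45, 40], [-5, -44, 40], [25, -44, 41], [55, -44, 40], [85, -44, -31], [115, -43, 42], [145, -43, 43], [175, -43, 43]]
slopes deg [0.65 5.44] mid -0.0108
lamp 460 x [-0.0298 -0.0014  0.0273] y [0.056  0.0804 0.1049]
det 461 x [-0.0311 -0.0031  0.0257] y [-0.1016 -0.076  -0.0522]
plunger -0.0009 0.1569
cam [0.369 0.019 1.104]
side plate ext y [-0.122   0.1783]
[[-95, -45, 42], [-65, -46, 20], [-35, -45, -22], [-5, -44, -10], [25, -44, -4], [55, -43, 29], [85, -44, 45], [115, -44, -21], [145, -43, -17], [175, -43, -15]]
slopes deg [ 0.53 -6.69] mid -0.0175
lamp 218 x [-0.0273 -0.0007  0.0285] y [0.0528 0.0747 0.1002]
det 314 x [-0.0285 -0.0017  0.0275] y [-0.1053 -0.0846 -0.0566]
plunger -0.0004 0.1536
cam [ 0.433 -1.059  0.67 ]
```

Call:
{"fn": "move_arm", "kwargs": {"plan": [{"translation": [-4.9,-2.2,0.5],"angular": [0,0,0],"grip": 0},{"translation": [-9.9,-4.4,1],"angular": [0,0,-2],"grip": 0},{"translation": [-14.8,-6.7,2],"angular": [0,0,-4],"grip": 0},{"translation": [-19.7,-8.9,3],"angular": [0,0,-6],"grip": 0},{"translation": [-24.6,-11.1,4],"angular": [0,0,-8],"grip": 0},{"translation": [-29.6,-13.3,5],"angular": [0,0,-10.5],"grip": 0},{"translation": [-34.5,-15.5,6],"angular": [0,0,-10.5],"grip": 0},{"translation": [-39.4,-17.7,8],"angular": [0,0,-10.5],"grip": 0},{"translation": [-44.4,-20,10],"angular": [0,0,-10.5],"grip": 0},{"translation": [-49.3,-22.2,12],"angular": [0,0,-10.5],"grip": 0},{"translation": [-49.3,-22.2,13],"angular": [0,0,-10.5],"grip": 0},{"translation": [-49.3,-22.2,13],"angular": [0,0,-10.5],"grip": 0},{"translation": [-49.3,-22.2,13],"angular": [0,0,-10.5],"grip": 0}]}}

```text
time: 1.72
ee_pos: [0.5843, 0.0938, 0.1019]
orientation: [[-0.97, 0.243, 0.0], [0.243, 0.97, 0.0], [-0.0, 0.0, -1.0]]
wrist_force: [-0.1, 0.3, 0.9]
gripper_width: 0.0003
gripper_force: 0.0
```

Run:
```python
from h import *
s=bot.observe();print({k:np.round(v,3).tolist() for k,v in s.items()})
a,_=bot.snapshot("side");b,_=bot.snapshot("top")
f=lambda p:cv2.resize(p[:,:,::-1],None,fx=3,fy=3,interpolation=cv2.INTER_CUBIC)
cv2.imwrite("pics/c2.png",np.hstack([f(a[130:300,240:370]),f(b[130:300,240:370])]))
```

```text
{'time': 1.725, 'joints': [0.017, 0.393, -0.118, 1.059, 0.0, 0.262], 'joint_vel': [0.006, -0.008, 0.006, -0.002, -0.001, -0.003], 'joint_torque': [-0.771, -61.931, 31.287, -0.028, -0.019, 0.005], 'ee_pos': [0.584, 0.094, 0.102], 'orientation': [[-0.97, 0.243, 0.0], [0.243, 0.97, 0.0], [-0.0, 0.0, -1.0]], 'wrist_force': [-0.128, 0.34, 0.924], 'ft_torque': [0.004, 0.021, 0.019], 'gripper_force': 0.0, 'gripper_width': 0.0}
```

View pics/c2.png

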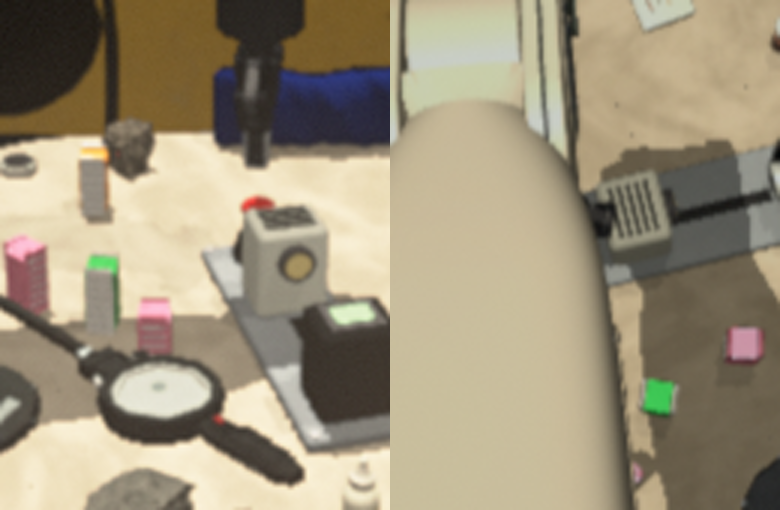

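The left half (side view) shows the closed fingertips at (257,160), directly above the plunger head at (257,203). The tip is aligned, so I press.

Call:
{"fn": "move_arm", "kwargs": {"plan": [{"translation": [0,0,1.5],"angular": [0,0,0],"grip": 0},{"translation": [0,0,3],"angular": [0,0,0],"grip": 0},{"translation": [0,0,3.7],"angular": [0,0,0],"grip": 0},{"translation": [0,0,4.2],"angular": [0,0,0],"grip": 0},{"translation": [0,0,4.6],"angular": [0,0,0],"grip": 0},{"translation": [0,0,4.8],"angular": [0,0,0],"grip": 0},{"translation": [0,0,4.8],"angular": [0,0,0],"grip": 0},{"translation": [0,0,4.8],"angular": [0,0,0],"grip": 0}]}}

```text
time: 2.82
ee_pos: [0.5844, 0.0929, 0.0549]
orientation: [[-0.97, 0.244, 0.001], [0.244, 0.97, 0.0], [-0.001, 0.0, -1.0]]
wrist_force: [-8.9, 1.7, 18.1]
gripper_width: 0.0003
gripper_force: 9.3
```

Call:
{"fn": "move_arm", "kwargs": {"plan": [{"translation": [0,0,0.15],"angular": [0,0,0],"grip": 0},{"translation": [0,0,0.15],"angular": [0,0,0],"grip": 0},{"translation": [0,0,-1],"angular": [0,0,0],"grip": 0},{"translation": [0,0,-4],"angular": [0,0,0],"grip": 0},{"translation": [0,0,-8],"angular": [0,0,0],"grip": 0},{"translation": [1,-1,-11],"angular": [0,0,0],"grip": 0},{"translation": [4,-4,-11],"angular": [0,0,0],"grip": 0.8},{"translation": [7.5,-7.5,-10],"angular": [0,0,0],"grip": 0.8},{"translation": [11.4,-11.5,-9],"angular": [0,0,0],"grip": 0.8},{"translation": [11.4,-11.5,-8],"angular": [0,0,0],"grip": 0.8},{"translation": [11.4,-11.5,-8],"angular": [0,0,0],"grip": 0.8},{"translation": [11.4,-11.5,-8],"angular": [0,0,0],"grip": 0.8}]}}

```text
time: 4.32
ee_pos: [0.4474, 0.0092, 0.1336]
orientation: [[-0.97, 0.244, 0.001], [0.244, 0.97, -0.0], [-0.001, 0.0, -1.0]]
wrist_force: [-0.3, 0.3, 0.1]
gripper_width: 0.0681
gripper_force: 0.0
```

Run:
```python
from m import *
a,d=bot.snapshot("side");W=cloud(bot.calibration("side"),d)
cv2.imwrite("pics/c3.png",cv2.resize(a[120:300,220:370,::-1],None,fx=4,fy=3.3,interpolation=cv2.INTER_CUBIC))
for nm,x,y,z0,z1 in(("green",.446,.01,.057,.068),("red",.585,.093,.06,.075)):
    m=(abs(W[...,0]-x)<.03)&(abs(W[...,1]-y)<.03)&(W[...,2]>z0)&(W[...,2]<z1); q=W[m];print(nm,m.sum(),q.mean(0).round(4),q[:,2].max(),rect(q[:,:2]))
# fingers
m=(abs(W[...,0]-.446)<.08)&(abs(W[...,1]-.01)<.08)&(W[...,2]>.1)&(W[...,2]<.19)
for mm,s,ce in comps(m,20): q=W[mm];print('f',s.tolist(),q.min(0).round(3),q.mean(0).round(3),q.max(0).round(3))
print(bot.observe()['ee_pos'],bot.observe()['gripper_width'])
```

```text
green 71 [0.4473 0.0075 0.0594] 0.062125178091974105 (array([447.2,   8.4]), array([36.6, 23.1]), 76.7)
red 40 [0.5851 0.0917 0.0656] 0.06873153160045689 (array([585.4,  92.2]), array([22.8, 29.4]), 62.7)
f [261, 163, 21, 34, 254] [ 0.421 -0.059  0.138] [ 0.448 -0.007  0.163] [0.47  0.051 0.19 ]
[0.44730388 0.00922888 0.1335156 ] 0.06830446426299064
```

View pics/c3.png

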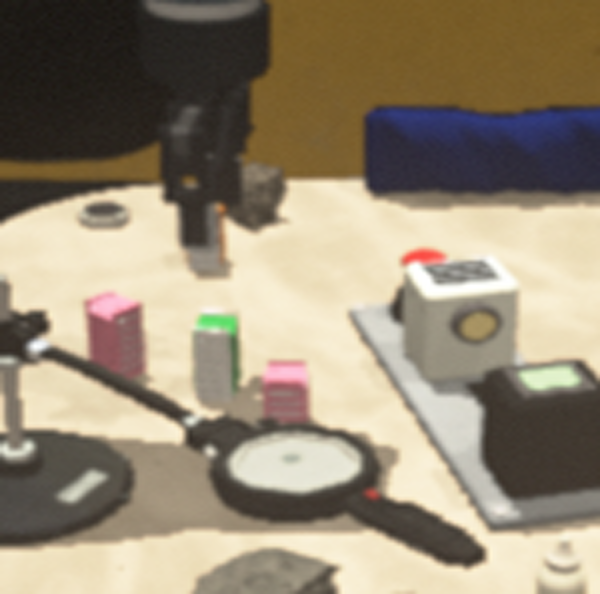

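The view shows the gripper above the green cell (215,355), with the plunger back up at (422,257) and everything else in place. I descend and grip.

Call:
{"fn": "move_arm", "kwargs": {"plan": [{"translation": [0.1,0,3],"angular": [0,0,0],"grip": 0.8},{"translation": [0.1,0,6],"angular": [0,0,0],"grip": 0.8},{"translation": [0.1,0,9],"angular": [0,0,0],"grip": 0.8},{"translation": [0.1,0,11],"angular": [0,0,0],"grip": 0.8},{"translation": [0.1,0,11.7],"angular": [0,0,0],"grip": 0.8},{"translation": [0.1,0,11.7],"angular": [0,0,0],"grip": 0.8},{"translation": [0.1,0,11.7],"angular": [0,0,0],"grip": 0.5},{"translation": [0.1,0,11.7],"angular": [0,0,0],"grip": 0.4},{"translation": [0.1,0,11.7],"angular": [0,0,0],"grip": 0.3},{"translation": [0.1,0,11.7],"angular": [0,0,0],"grip": 0.2},{"translation": [0.1,0,11.7],"angular": [0,0,0],"grip": 0.1},{"translation": [0.1,0,11.7],"angular": [0,0,0],"grip": 0.1},{"translation": [0.1,0,11.7],"angular": [0,0,0],"grip": 0.1}]}}

```text
time: 6.0
ee_pos: [0.4457, 0.0092, 0.017]
orientation: [[-0.97, 0.244, 0.001], [0.244, 0.97, -0.0], [-0.001, 0.0, -1.0]]
wrist_force: [-1.6, 0.5, 7.0]
gripper_width: 0.0292
gripper_force: 58.8
```

Call:
{"fn": "move_arm", "kwargs": {"plan": [{"translation": [0,0,-1],"angular": [0,0,0],"grip": 0.1},{"translation": [0,0,-3],"angular": [0,0,0],"grip": 0.1},{"translation": [0,0,-6],"angular": [0,0,0],"grip": 0.1},{"translation": [0,0,-9],"angular": [0,0,0],"grip": 0.1},{"translation": [0,0,-12],"angular": [0,0,0],"grip": 0.1},{"translation": [0,0,-15],"angular": [0,0,0],"grip": 0.1},{"translation": [0,0,-16],"angular": [0,0,8],"grip": 0.1},{"translation": [0,0,-16],"angular": [0,0,16],"grip": 0.1},{"translation": [0,0,-16],"angular": [0,0,24],"grip": 0.1},{"translation": [0,0,-16],"angular": [0,0,32],"grip": 0.1},{"translation": [0,0,-16],"angular": [0,0,40],"grip": 0.1},{"translation": [0,0,-16],"angular": [0,0,48],"grip": 0.1},{"translation": [0,0,-16],"angular": [0,0,56],"grip": 0.1},{"translation": [0,0,-16],"angular": [0,0,62],"grip": 0.1},{"translation": [0,0,-16],"angular": [0,0,66],"grip": 0.1},{"translation": [0,0,-16],"angular": [0,0,66],"grip": 0.1},{"translation": [0,0,-16],"angular": [0,0,66],"grip": 0.1}]}}

```text
time: 8.12
ee_pos: [0.4452, 0.0093, 0.1765]
orientation: [[-0.173, 0.985, 0.0], [0.985, 0.173, -0.0], [-0.0, 0.0, -1.0]]
wrist_force: [0.8, 0.0, -1.1]
gripper_width: 0.0294
gripper_force: 59.1
```

Run:
```python
from m import *
a,d=bot.snapshot("side");W=cloud(bot.calibration("side"),d)
s=bot.observe();x,y,z=s['ee_pos'];R=s['orientation']
cv2.imwrite("pics/c4.png",cv2.resize(a[60:280,200:400,::-1],None,fx=3.5,fy=2.7,interpolation=cv2.INTER_CUBIC))
h=cv2.cvtColor(a,cv2.COLOR_RGB2HSV);H,S=h[...,0].astype(int),h[...,1]
m=(abs(W[...,0]-x)<.06)&(abs(W[...,1]-y)<.06)&(abs(W[...,2]-z)<.06)
g=m&(abs(H-62)<15)&(S>70)
L=(W-s['ee_pos'])@R
for nm,k in(("green",g),("all",m)): print(nm,k.sum(),'world',np.percentile(W[k],[2,50,98],axis=0).round(4).tolist(),'tool',np.percentile(L[k],[2,50,98],axis=0).round(4).tolist())
o=np.array([.6125,-.0597]);dx=np.array([*(o-[x,y]),0]);print('ee',x,y,z,'to beam in tool',(R.T@dx).round(4), 'z rot',np.rad2deg(np.arctan2(R[1,1],R[0,1])))
```

```text
green 228 world [[0.4368, -0.0087, 0.1671], [0.4472, -0.0046, 0.1993], [0.457, 0.0184, 0.2203]] tool [[-0.0179, -0.0101, -0.0438], [-0.014, -0.0003, -0.0227], [0.0077, 0.0104, 0.0094]]
all 749 world [[0.4058, -0.0103, 0.1623], [0.4467, -0.0029, 0.2081], [0.4898, 0.0199, 0.2351]] tool [[-0.0171, -0.0424, -0.0586], [-0.0123, -0.0007, -0.0316], [0.0078, 0.0427, 0.0142]]
ee 0.44519092873074667 0.00927033444432525 0.17651200894808927 to beam in tool [-0.0968  0.1529  0.    ] z rot 9.94580039928959
```

View pics/c4.png

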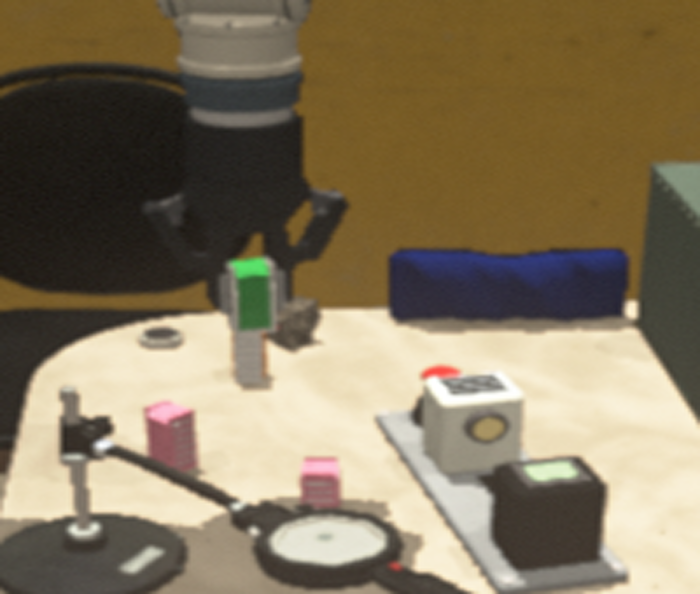

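The side view shows the cell upright in the pads at (250,300), with its window facing the camera and the rest undisturbed. Now I carry it over the gap.

Call:
{"fn": "move_arm", "kwargs": {"plan": [{"translation": [-0.7,1,0],"angular": [0,0,0],"grip": 0.1},{"translation": [-2,3,0],"angular": [0,0,0],"grip": 0.1},{"translation": [-3.5,5.5,0],"angular": [0,0,0],"grip": 0.1},{"translation": [-5,8,0],"angular": [0,0,0],"grip": 0.1},{"translation": [-6.6,10.5,0],"angular": [0,0,0],"grip": 0.1},{"translation": [-8.2,13,0],"angular": [0,0,0],"grip": 0.1},{"translation": [-9.2,14.6,0],"angular": [0,0,0],"grip": 0.1},{"translation": [-9.7,15.3,0],"angular": [0,0,0],"grip": 0.1},{"translation": [-9.7,15.3,1],"angular": [0,0,0],"grip": 0.1},{"translation": [-9.7,15.3,2],"angular": [0,0,0],"grip": 0.1},{"translation": [-9.7,15.3,3],"angular": [0,0,0],"grip": 0.1},{"translation": [-9.7,15.3,3],"angular": [0,0,0],"grip": 0.1},{"translation": [-9.7,15.3,3],"angular": [0,0,0],"grip": 0.1}]}}

```text
time: 9.8
ee_pos: [0.6126, -0.06, 0.1466]
orientation: [[-0.172, 0.985, 0.0], [0.985, 0.172, -0.0], [-0.0, 0.0, -1.0]]
wrist_force: [0.5, 0.6, -0.3]
gripper_width: 0.0296
gripper_force: 59.3
```

```bash
cat > chk.py <<'E'
from m import *
import sys
s=bot.observe();x,y,z=s['ee_pos'];R=s['orientation'];print(s['ee_pos'].round(4))
o=np.array([.6125,-.0597]);t=np.deg2rad(9.9);ex=np.array([np.cos(t),np.sin(t)]);ey=np.array([-np.sin(t),np.cos(t)])
for n in("side","top"):
    a,d=bot.snapshot(n);W=cloud(bot.calibration(n),d)
    h=cv2.cvtColor(a,cv2.COLOR_RGB2HSV);H,S=h[...,0].astype(int),h[...,1]
    g=(abs(W[...,0]-x)<.06)&(abs(W[...,1]-y)<.06)&(abs(W[...,2]-z-.014)<.05)&(abs(H-62)<15)&(S>70)
    q=W[...,:2]-o;X=q@ex;Y=q@ey;Z=W[...,2]
    f=lambda k:[np.percentile(v[k],[3,50,97]).round(4).tolist() for v in (X,Y,Z)] if k.sum() else None
    print(n,'green',g.sum(),f(g))
    for nm,u,v in(("lamp",.045,.115),("det",-.115,-.045)):
        k=(abs(X)<.05)&(Z>.087)&(Z<.098)&(Y>u)&(Y<v);print('  ',nm,k.sum(),f(k))
    if n=="side":cv2.imwrite(sys.argv[1],cv2.resize(a[60:290,250:420,::-1],None,fx=3.5,fy=2.6,interpolation=cv2.INTER_CUBIC))
E
python3 chk.py pics/c5.png
```

```text
[ 0.6126 -0.06    0.1466]
side green 228 [[-0.0113, -0.0005, 0.0096], [-0.0177, -0.0142, 0.0057], [0.1381, 0.1714, 0.1907]]
   lamp 155 [[-0.0256, -0.0079, 0.0153], [0.0533, 0.0755, 0.0991], [0.0874, 0.0894, 0.0921]]
   det 313 [[-0.0259, 0.0002, 0.0287], [-0.1039, -0.0839, -0.0585], [0.0873, 0.0902, 0.0927]]
top green 0 None
   lamp 13 [[0.0149, 0.0229, 0.0279], [0.0984, 0.1031, 0.1065], [0.0875, 0.0894, 0.0919]]
   det 0 None
```

View pics/c5.png

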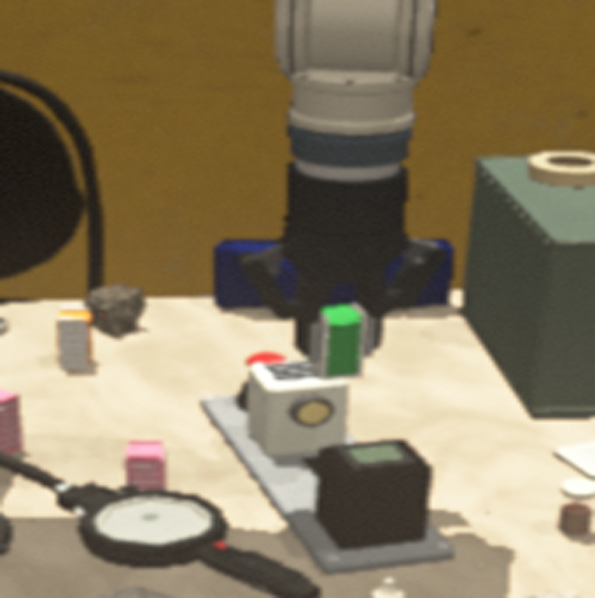

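The view shows the cell upright at (340,340), over the gap between lamp (300,410) and detector (373,490). Measured in the same camera, its sideways offset from the bench axis is about 1 mm, so I lower it.

Call:
{"fn": "move_arm", "kwargs": {"plan": [{"translation": [0,0,1],"angular": [0,0,0],"grip": 0.1},{"translation": [0,0,2],"angular": [0,0,0],"grip": 0.1},{"translation": [0,0,3],"angular": [0,0,0],"grip": 0.1},{"translation": [0,0,4],"angular": [0,0,0],"grip": 0.1},{"translation": [0,0,5],"angular": [0,0,0],"grip": 0.1},{"translation": [0,0,6],"angular": [0,0,0],"grip": 0.1},{"translation": [0,0,7],"angular": [0,0,0],"grip": 0.1},{"translation": [0,0,8],"angular": [0,0,0],"grip": 0.1},{"translation": [0,0,9],"angular": [0,0,0],"grip": 0.1},{"translation": [0,0,9.6],"angular": [0,0,0],"grip": 0.1},{"translation": [0,0,9.6],"angular": [0,0,0],"grip": 0.1},{"translation": [0,0,9.6],"angular": [0,0,0],"grip": 0.1},{"translation": [0,0,9.6],"angular": [0,0,0],"grip": 0.1}]}}

```text
time: 11.52
ee_pos: [0.6128, -0.0601, 0.0507]
orientation: [[-0.171, 0.985, 0.001], [0.985, 0.171, -0.0], [-0.0, 0.001, -1.0]]
wrist_force: [0.0, 0.2, -0.3]
gripper_width: 0.0292
gripper_force: 59.3
```

```bash
python3 chk.py pics/c6.png
```

```text
[ 0.6128 -0.0601  0.0507]
side green 153 [[-0.0117, 0.0007, 0.0145], [-0.0178, -0.0132, 0.0455], [0.0644, 0.0864, 0.0948]]
   lamp 48 [[-0.0206, -0.0116, -0.0034], [0.0533, 0.0699, 0.0953], [0.0871, 0.0891, 0.0919]]
   det 320 [[-0.0269, -0.0001, 0.0275], [-0.105, -0.0848, -0.0586], [0.0873, 0.09, 0.0927]]
top green 0 None
   lamp 52 [[0.0032, 0.0172, 0.0281], [0.0906, 0.1, 0.1064], [0.0874, 0.0902, 0.0933]]
   det 0 None
```

View pics/c6.png

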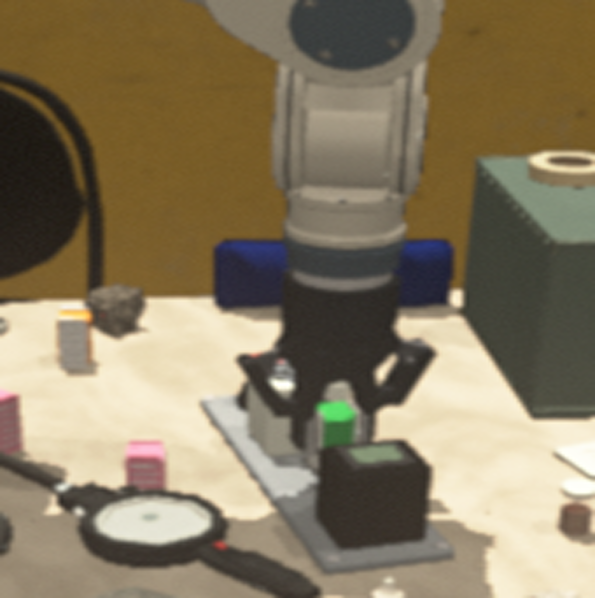

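The cell sits at (337,425) in the gap behind the detector, with its top at about 0.095 m, centred and still. Amber, pinks and the other things are unmoved, so I hand in.

```bash
python3 -c "
from rig import bot
print(bot.finish_job())"
```

```text
the job is handed in; nothing more can be done
None
```

I pressed the plunger to its stop and it sprang back up. The green cell is held upright and still by its frosted sides, about 1 mm off the light axis by my camera measurement, and the job is handed in; no verdict came back.

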